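# Lay out an archive register and its photographic targets on the copy board

## Robot

A 7-joint arm with a two-finger parallel gripper is mounted at the origin on the work surface. World frame = base frame: x ahead of the robot, y to its left, z up, the work surface at z = 0. Lengths are in m, angles in rad, forces in N, time in s.
With the tool pointing down it reaches from about 0.35 to 0.775 m from the base axis. Payload 3.1 kg.
Tool frame: the origin (TCP) lies midway between the tips of the shut fingers; the grasp point (between the pads) lies 19 mm behind it; z points along the fingers, y is the line along which they close (so a half turn about z gives the same grasp; the last joint's range is limited). The gripper opens to 85 mm and grips with 20 to 120 N. Pads are 22 mm wide; open, the fingers measure 114 mm over their backs; the gripper's body (76 mm by 85 mm) begins 54 mm behind the grasp point. The pads swing forward as they close: fully open they stand 13 mm farther back than shut.
Start: joints at [-1.313, 0.311, 0.014, 1.512, -0.004, 1.319, -0.027], TCP at [0.162, 0.525, 0.231] pointing down, gripper open.
Joint ranges: [-2.7, 2.7], [-0.3, 1.91], [-1.27, 1.3], [0.12, 2.57], [-1.44, 4.58], [0.2, 2.03], [-3.05, 3.05]. Speed limits (rad/s): [2.79, 2.79, 3.14, 3.14, 3.14, 3.14, 3.14].

## Interface

Orientations are given as a 3x3 rotation matrix whose columns are the frame's x, y, z axes.
In Python, from bench import robot gives the robot as it stands.
- The arm moves only by the tool carry_out, never from a script. Its argument "steps" is a list that holds one entry, the list of rows, each a list of 5 numbers: the finger opening in mm, from 0 to 85.4, then the shift along the tool's x, y, z in mm, then the turn about the tool's z in degrees. A call has 1 to 12 rows; each row is the pose to reach, as a shift and turn from the pose commanded when the call began, along the tool's axes at that moment; what a row does not reach only later rows make up. A row lasts 1/12 s, in which the tool goes at most 41.7 mm and 7.16 degrees, less where a joint would pass 70% of its speed; a pose out of reach is approached as far as the arm can. A call with a gripper value outside its range is refused whole. The fingers move at their own pace and stop on an object; "grip_force" is the grip in N (left out, the last holds). Time passes only in rows, so rows that repeat a pose let the fingers close. It gives the time, the measured TCP pose, the force, the opening and the grip force at its end, in the units of the state.
- robot.get_obs(): the state, without advancing time (a new reading comes with each control period).
- robot.capture(name): name is "side" or "top"; returns a dict with "image" (400x640x3 uint8, red, green, blue), "fov_y" (degrees; the focal length in pixels is half the picture's height over the tangent of half this angle, whatever the lens; pixels are square), "cx", "cy" (the principal point, pixels), "position" and "rotation" of the camera in the world. Camera axes: x right, y up, looking along -z (the intrinsics and any distortion apply to the point x, -y, -z); pixel columns grow to the right and rows downward; lengths in m; the calibration is good to about 2 mm. A picture is of the moment at which its call begins. There is no depth.
- robot.sign_off(): hands the job in; it is judged then, once.
The state is a dict: "clock": time; "joints": joint angles; "joint_velocities": joint speeds; "joint_torque": joint torques, N m; "eef_pos": TCP position; "orientation": TCP orientation; "force": force on the tool from outside, world axes, zero at the start; "wrist_torque": the same for the moment, N m; "opening": finger opening in m; "grip_force": force on a finger pad.
Only numpy, scipy, OpenCV 4.12 (cv2) and the standard library are available. Lean on these libraries where they do the work, as an engineer would, in place of code of your own. Each camera call takes 0.05 s, during which the arm holds its last target. There are 200 camera calls.

## Task

Set up the next shot on the black copy board. First lay the red register in the white corner marks, midway between the two magnets and with its long sides along the line joining them; then put the colour target midway in the gap between the register and the yellow magnet and the grey target midway in the gap between the register and the white magnet, both on the line of the magnets with their long sides along it; last, stand the focus puck upright on top of the register at the middle of its cover. Set each thing down rather than dropping it, do not cover the magnets, and leave the loupe, the brush and the blue-lidded tin where they are.

Things in the scene. Friction and masses are not known exactly. Their poses are not given: they have to be found in the camera images.
- register_center (a point): Small closed cloth-bound register, dark red covers with a paper label on top and cream page edges, 56 mm (its x) by 100 mm (its y, the long way) by 20 mm high, about 0.1 kg, rigid, lying flat. This point is its centre, 10 mm above its underside. It starts on the table.
- colour_target_center (a point): Colour target: black block with eight bright colour patches on its top, 40 mm (x) by 50 mm (y, the long way) by 18 mm high. This point is its centre, 9 mm above its underside. It starts on the table.
- grey_target_center (a point): Grey target: grey block with five stripes from white to near-black on its top, 40 mm (x) by 50 mm (y, the long way) by 18 mm high. This point is its centre, 9 mm above its underside. It starts on the table.
- focus_puck_center (a point): Focus puck: upright aluminium cylinder, 36 mm in diameter, 32 mm high, with a black and white quartered top. This point is its centre, 16 mm above its underside. It starts on the table.
- board: Fixed black copy board on an aluminium frame, 200 mm (x) by 350 mm (y) by 30 mm high. Origin: centre of its underside, so its flat top is 30 mm above the origin. White corner marks on its middle frame the register's place (about 68 by 112 mm, long side along y). The two magnets lie on its y axis, at y = +150 and -150 mm; which is at which end varies.
- yellow_magnet: Yellow disc magnet fixed on the board's top, 24 mm in diameter, 3 mm high, at one end of the board's long middle line, 150 mm from the board's centre. Origin: centre of its underside, on the board's top.
- white_magnet: White disc magnet fixed on the board's top, 24 mm in diameter, 3 mm high, at the other end of the board's long middle line, 150 mm from the board's centre. Origin: centre of its underside, on the board's top.
- loupe_center (a point): Bystander: black standing loupe on the table, 42 mm in diameter, 44 mm high; this point is its centre. Leave it alone.
- brush: Bystander: wooden-handled brush lying on the table, 140 mm long along its x axis, 42 mm wide, 20 mm high; origin under its middle. Leave it alone.
- tin_center (a point): Bystander: round steel tin with a blue lid standing on the table beyond the board, 62 mm in diameter, 30 mm high; this point is its centre. Leave it alone.

How it is judged:
By the outcome, as a careful person would: the job done as asked, in the order asked, and still so for the second after the job is handed in, with the robot touching nothing.
It also fails if it takes over 109 s, if anything falls off the work surface, if the arm or the gripper's body presses on something with over 40 N, if the wrist force passes 120 N, or if a joint passes its speed limit or range.

## Working session

There is one attempt and no reset: what is moved stays moved. The work goes in short steps, Python scripts to look and compute and a tool call to move; the robot and the scene stay as the last step left them, time stands still between calls to the robot, and variables do not carry over. Pictures are saved under pics/ and viewed, at most 14 in all, crops included, and the job is handed in when it is done.

Besides the shell and the picture viewer there is one more tool, called after "Call:" as name([rows], argument=value, ...), one row to a line, values as JSON. carry_out: Moves the arm, as the interface text tells. Its arguments: {"type":"object","properties":{"steps":{"type":"array"},"grip_force":{"type":"number"}},"required":["steps"]}

```bash
mkdir -p pics; ls; python3 - <<'E'
from bench import robot
import cv2,numpy as np,pickle
o=robot.get_obs(); print(o['clock'],o['eef_pos'],np.round(o['orientation'],3),o['opening'])
for n in('side','top'):
    c=robot.capture(n); cv2.imwrite(f'pics/{n}0.png',c['image'][...,::-1]); pickle.dump(c,open(f'{n}0.pkl','wb'))
    print(n,{k:(np.round(v,3) if not isinstance(v,str) else v) for k,v in c.items() if k!='image'})
E
```

```text
pics
0.0 [0.16220989 0.52476534 0.23023156] [[-0.955  0.295 -0.001]
 [ 0.295  0.955 -0.002]
 [-0.    -0.002 -1.   ]] 0.08553806510727847
side {'fov_y': np.float64(56.378), 'cx': np.float64(319.131), 'cy': np.float64(200.747), 'position': array([ 0.533, -0.729,  0.85 ]), 'rotation': array([[ 0.997,  0.056, -0.044],
       [-0.071,  0.736, -0.673],
       [-0.005,  0.675,  0.738]])}
top {'fov_y': np.float64(55.142), 'cx': np.float64(323.768), 'cy': np.float64(200.917), 'position': array([ 0.465, -0.018,  0.901]), 'rotation': array([[ 0.026,  0.988, -0.155],
       [-1.   ,  0.023, -0.017],
       [-0.013,  0.156,  0.988]])}
```

View pics/top0.png

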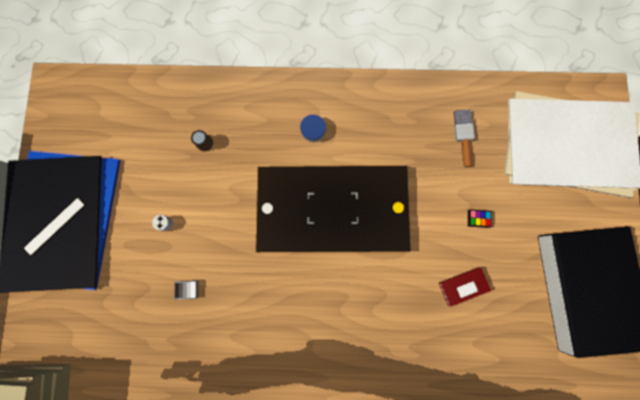

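View pics/side0.png

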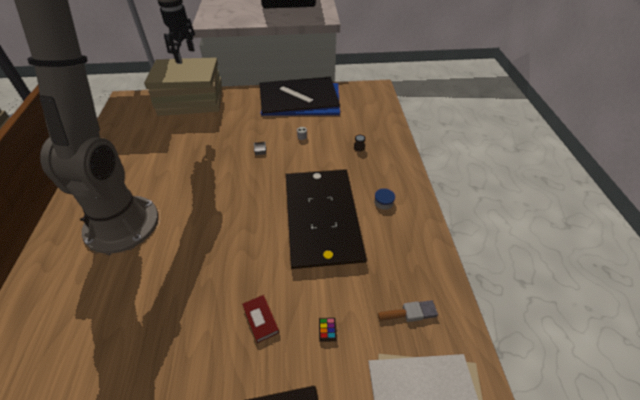

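The top view shows the board with the white magnet at (267,208) and the yellow one at (398,208). The register is at (466,287), the colour target at (481,218), the grey target at (186,290) and the puck at (161,222).

```bash
cat > h.py <<'E'
import cv2,numpy as np,pickle
from bench import robot
def cast(c,px,z):
    px=np.atleast_2d(np.asarray(px,float)); f=200/np.tan(np.radians(c['fov_y'])/2)
    d=np.c_[(px[:,0]-c['cx'])/f,-(px[:,1]-c['cy'])/f,-np.ones(len(px))]@np.asarray(c['rotation']).T
    p=np.asarray(c['position']); return (p+d*((z-p[2])/d[:,2])[:,None])[:,:2]
def proj(c,P):
    q=(np.atleast_2d(P)-c['position'])@np.asarray(c['rotation']); f=200/np.tan(np.radians(c['fov_y'])/2)
    return np.c_[c['cx']-f*q[:,0]/q[:,2],c['cy']+f*q[:,1]/q[:,2]]
def blob(m,box):
    x0,y0,x1,y1=box; k=np.zeros(m.shape,np.uint8); k[y0:y1,x0:x1]=m[y0:y1,x0:x1]
    n,l,s,ce=cv2.connectedComponentsWithStats(k); i=1+np.argmax(s[1:,4]); return (l==i),ce[i],s[i]
def masks(c):
    h=cv2.cvtColor(c['image'],cv2.COLOR_RGB2HSV).astype(int); H,S,V=h[...,0],h[...,1],h[...,2]
    return dict(red=((H<6)|(H>168))&(S>140)&(V>50), yellow=(H>20)&(H<35)&(S>150)&(V>120), white=(S<60)&(V>150), dark=(V<50), grey=(S<60), blue=(H>100)&(H<125)&(S>100))
E
python3 - <<'E'
from h import *
T=pickle.load(open('top0.pkl','rb')); S=pickle.load(open('side0.pkl','rb'))
mt,ms=masks(T),masks(S)
for nm,k,bt,bs in(('ymag','yellow',(380,190,415,225),(315,245,340,262)),('wmag','white',(255,195,280,220),(308,170,326,182))):
    a=blob(mt[k],bt);b=blob(ms[k],bs);print(nm,a[1],cast(T,a[1],.033),cast(S,b[1],.033))
a=blob(mt['dark'],(240,150,430,270))[0]; cn=np.argwhere(a)[:,::-1]
r=cv2.minAreaRect(np.float32(cast(T,cn,.03)));print('board',r)
P=[]
for img,boxes in((T,[(430,255,505,315),(460,200,505,235),(165,270,215,310),(145,205,185,240)]),(S,[(235,285,290,350),(310,310,345,345),(245,135,275,160),(290,122,315,145)])):
    P.append(np.hstack([cv2.resize(img['image'][y0:y1,x0:x1],(200,int(200*(y1-y0)/(x1-x0))),interpolation=cv2.INTER_CUBIC)[:,:] if 0 else cv2.copyMakeBorder(cv2.resize(img['image'][y0:y1,x0:x1],None,fx=(200/(x1-x0)),fy=200/(x1-x0),interpolation=cv2.INTER_NEAREST),0,250,0,0,cv2.BORDER_CONSTANT)[:250,:200] for x0,y0,x1,y1 in boxes]))
cv2.imwrite('pics/crops.png',np.vstack(P)[...,::-1])
E
```

```text
ymag [397.86538462 207.13461538] [[ 0.59117787 -0.17254009]] [[ 0.59054942 -0.17464495]]
wmag [266.86956522 207.94565217] [[0.58212781 0.12675593]] [[0.58080618 0.12420861]]
board ((0.5866037607192993, -0.02379421889781952), (0.1923307180404663, 0.3439692556858063), 1.4574943780899048)
```

View pics/crops.png

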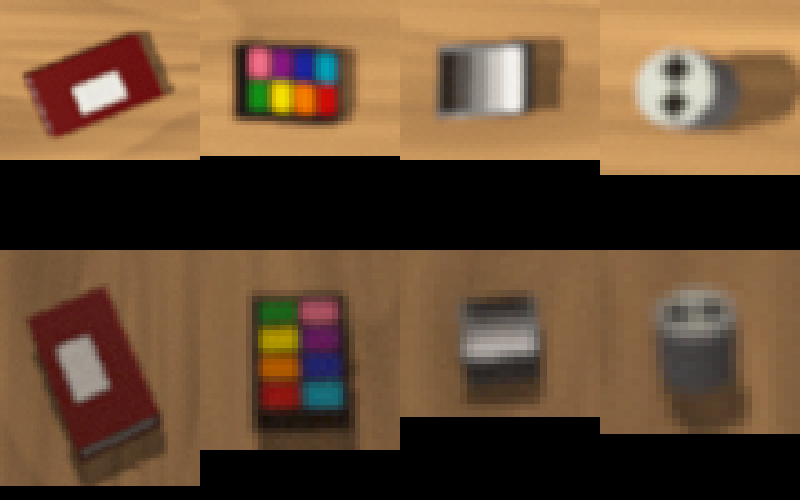

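The crops show the faces clearly: red register top, patches, stripes and the white puck top. Now I'll measure their poses.

```bash
cat > m.py <<'E'
from h import *
def rect(c,m,z):
    cs,_=cv2.findContours(m.astype(np.uint8),cv2.RETR_EXTERNAL,cv2.CHAIN_APPROX_NONE)
    q=np.argwhere(m)[:,::-1].astype(float); q=np.vstack([q+[a,b] for a in(-.4,.4) for b in(-.4,.4)])
    r=cv2.minAreaRect(np.float32(cast(c,q,z)*1000)); b=cv2.boxPoints(r)
    e=[b[1]-b[0],b[2]-b[1]]; e=max(e,key=np.linalg.norm); a=np.degrees(np.arctan2(e[1],e[0]))
    return np.round(r[0],1),np.round(r[1],1),'long-axis deg',round((a+180)%180,1)
E
python3 - <<'E'
from m import *
for n,bx in(('top',[(430,255,505,315),(460,200,505,235),(165,270,215,310),(145,205,185,240)]),('side',[(235,285,290,350),(310,310,345,345),(245,135,275,160),(290,122,315,145)])):
    c=pickle.load(open(n+'0.pkl','rb')); m=masks(c); h=cv2.cvtColor(c['image'],cv2.COLOR_RGB2HSV).astype(int)
    wood=(h[...,0]>8)&(h[...,0]<22)&(h[...,1]>60)&(h[...,1]<200)
    w=m['white'] if n=='top' else (h[...,1]<60)&(h[...,2]>100)
    a=blob((m['red']|w),bx[0])[0]; print(n,'reg',rect(c,a,.02),(a.sum()))
    a=blob((h[...,1]>150)&(h[...,2]>80)&~wood|((h[...,1]>205)&(h[...,2]>90))|((h[...,0]>100)&(h[...,1]>80)&(h[...,2]>80)),bx[1])[0]; print('col patches',rect(c,a,.018))
    a=blob(m['dark']|~wood,bx[1])[0]; print('col all',rect(c,a,.018))
    a=blob((h[...,1]<75),bx[2])[0]; print('grey',rect(c,a,.018))
    a=blob(w,bx[3])[0]; a=cv2.convexHull(np.argwhere(a)[:,::-1].astype(np.int32)); e=cv2.minEnclosingCircle(a)
    print('puck',e,cast(c,[e[0]],.032))
E
```

```text
top reg (array([ 418. , -324.2]), array([ 56.4, 101.6]), 'long-axis deg', np.float32(112.3)) 1037
col patches (array([ 573.2, -363.8]), array([47.7, 37.8]), 'long-axis deg', np.float32(87.6))
col all (array([ 573.2, -363.9]), array([52.3, 39. ]), 'long-axis deg', np.float32(88.1))
grey (array([393.7, 304.4]), array([42.1, 54.2]), 'long-axis deg', np.float32(95.0))
puck ((159.97825622558594, 222.24534606933594), 8.013978958129883) [[0.54337444 0.37038361]]
side reg (array([ 416.5, -328.4]), array([ 56.5, 100.3]), 'long-axis deg', np.float32(111.1)) 843
col patches (array([ 572.1, -367.3]), array([44.7, 33.8]), 'long-axis deg', np.float32(85.9))
col all (array([ 573.3, -369.6]), array([54.1, 36.3]), 'long-axis deg', np.float32(85.9))
grey (array([393.8, 292.3]), array([41.2, 67.7]), 'long-axis deg', np.float32(92.7))
puck ((301.5, 130.0), 4.609872341156006) [[0.54275032 0.36485378]]
```

```bash
cat > go.py <<'E'
import sys; from bench import robot; import numpy as np
# args: x,y,z(mm),yaw of tool y (deg) per waypoint; prints shift along tool axes and turn
o=robot.get_obs(); R=np.array(o['orientation']); p=np.array(o['eef_pos'])*1000
y0=np.degrees(np.arctan2(R[1,1],R[0,1])); print('t',round(o['clock'],2),'p',p.round(1),'yaw',y0.round(1),'tilt',R[:2,2].round(3),'open',round(o['opening']*1000,1),'j',np.round(o['joints'],2),'f',np.round(o['force'],1))
for a in sys.argv[1:]:
    w=np.array(list(map(float,a.split(',')))); s=R.T@(w[:3]-p); t=-(w[3]-y0); t=(t+90)%180-90
    print(a,'->',s.round(1),'turn',t.round(1))
E
python3 go.py 480,150,180,22 417.5,-326,100,22 417.5,-326,3,22
```

```text
t 0.1 p [162.2 524.8 230.3] yaw 72.8 tilt [-0.001 -0.002] open 85.1 j [-1.31  0.31  0.01  1.51 -0.    1.32 -0.03] f [ 0.1 -0.2  0.6]
480,150,180,22 -> [-414.3 -264.2   50.9] turn 50.8
417.5,-326,100,22 -> [-495.1 -737.3  132. ] turn 50.8
417.5,-326,3,22 -> [-495.  -737.1  229. ] turn 50.8
```

Call:
carry_out([
  [[85,-414,-264,51,51],[85,-414,-264,51,51],[85,-414,-264,51,51],[85,-414,-264,51,51],[85,-414,-264,51,51],[85,-414,-264,51,51],[85,-414,-264,51,51],[85,-414,-264,51,51],[85,-414,-264,51,51],[85,-414,-264,51,51],[85,-414,-264,51,51],[85,-414,-264,51,51]],
], grip_force=40)

```text
clock: 1.1
eef_pos: [0.4812, 0.1479, 0.1798]
orientation: [[-0.37, 0.929, 0.0], [0.929, 0.37, -0.001], [-0.001, -0.0, -1.0]]
force: [0.1, 0.5, -0.4]
opening: 0.0849
grip_force: 0.0
```

```bash
python3 go.py 417.5,-326,100,22
```

```text
t 1.1 p [481.2 147.9 179.8] yaw 21.7 tilt [ 0.    -0.001] open 84.9 j [-0.7   0.26  0.45  1.73 -0.12  1.17  0.16] f [ 0.1  0.5 -0.4]
417.5,-326,100,22 -> [-416.7 -234.4   80.3] turn -0.3
```

Call:
carry_out([
  [[85,-417,-234,80,0],[85,-417,-234,80,0],[85,-417,-234,80,0],[85,-417,-234,80,0],[85,-417,-234,80,0],[85,-417,-234,80,0],[85,-417,-234,80,0],[85,-417,-234,80,0],[85,-417,-234,80,0],[85,-417,-234,80,0],[85,-417,-234,80,0],[85,-417,-234,80,0]],
])

```text
clock: 2.1
eef_pos: [0.4154, -0.3277, 0.0996]
orientation: [[-0.368, 0.93, -0.002], [0.93, 0.368, -0.003], [-0.002, -0.003, -1.0]]
force: [0.2, -1.0, 0.1]
opening: 0.0847
grip_force: 0.0
```

```bash
python3 go.py 417.5,-326,3,22; python3 -c "
from h import *
A=[]
for n in('top','side'):
    c=robot.capture(n); x,y=proj(c,[.4175,-.326,.04])[0].astype(int); x=min(x,560);y=min(y,340); A.append(cv2.resize(c['image'][y-60:y+60,x-80:x+80],None,fx=2.5,fy=2.5)[...,::-1])
cv2.imwrite('pics/hov.png',np.hstack(A))"
```

```text
t 2.1 p [ 415.4 -327.7   99.6] yaw 21.6 tilt [-0.002 -0.003] open 84.7 j [ 0.13  0.44  0.66  1.78 -0.31  1.03  1.29] f [ 0.2 -1.   0.1]
417.5,-326,3,22 -> [ 1.   2.9 96.6] turn -0.4
```

View pics/hov.png

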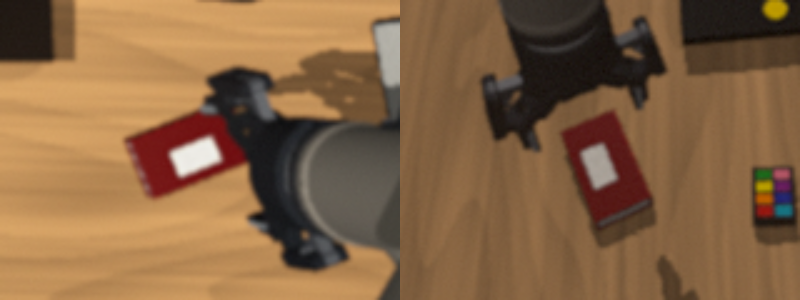

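The gripper straddles the register, aligned with its short side. Going down and closing.

Call:
carry_out([
  [[85,1,3,25,0],[85,1,3,50,0],[85,1,3,70,0],[85,1,3,85,0],[85,1,3,93,0],[85,1,3,96,0],[85,1,3,96,0],[45,1,3,96,0],[45,1,3,96,0],[45,1,3,96,0],[45,1,3,96,0],[45,1,3,96,0]],
], grip_force=40)

```text
clock: 3.2
eef_pos: [0.4211, -0.3219, 0.0057]
orientation: [[-0.372, 0.928, 0.002], [0.928, 0.372, -0.001], [-0.002, 0.002, -1.0]]
force: [-0.6, 0.7, 5.6]
opening: 0.0547
grip_force: 43.7
```

```bash
python3 go.py 417.5,-326,3,22
```

```text
t 3.2 p [ 421.1 -321.9    5.7] yaw 21.8 tilt [ 0.002 -0.001] open 54.7 j [ 0.18  0.57  0.59  1.86 -0.41  0.84  1.36] f [-0.6  0.7  5.6]
417.5,-326,3,22 -> [-2.5 -4.9  2.7] turn -0.2
```

Call:
carry_out([
  [[45,0,0,0,0],[45,0,0,-10,0],[45,0,0,-30,0],[45,0,0,-60,0],[45,0,0,-90,0],[45,0,0,-110,0],[45,0,0,-110,0],[45,0,0,-110,0],[45,0,0,-110,0]],
])

```text
clock: 3.95
eef_pos: [0.4196, -0.3201, 0.1136]
orientation: [[-0.372, 0.928, -0.001], [0.928, 0.372, 0.002], [0.002, -0.001, -1.0]]
force: [-0.0, -0.3, -1.2]
opening: 0.0547
grip_force: 43.0
```

```bash
python3 go.py 586.2,-24,110,1.8
```

```text
t 3.95 p [ 419.6 -320.1  113.6] yaw 21.8 tilt [-0.001  0.002] open 54.7 j [ 0.11  0.42  0.67  1.76 -0.3   1.06  1.27] f [-0.  -0.3 -1.2]
586.2,-24,110,1.8 -> [212.9 264.8   3.8] turn 20.0
```

Call:
carry_out([
  [[45,18,22,0,2],[45,45,55,0,5],[45,75,95,0,8],[45,107,133,0,11],[45,139,173,0,14],[45,165,205,0,16],[45,190,237,2,18],[45,205,255,4,20],[45,213,265,4,20],[45,213,265,4,20],[45,213,265,4,20],[45,213,265,4,20]],
])

```text
clock: 4.95
eef_pos: [0.5855, -0.0261, 0.1088]
orientation: [[-0.031, 1.0, -0.004], [1.0, 0.031, -0.002], [-0.001, -0.004, -1.0]]
force: [-0.4, -0.8, -0.8]
opening: 0.0547
grip_force: 42.9
```

```bash
python3 go.py 586.2,-24,110,1.8; python3 -c "
from h import *
A=[]
for n in('top','side'):
    c=robot.capture(n); pickle.dump(c,open(n+'1.pkl','wb')); x,y=proj(c,[.586,-.024,.1])[0].astype(int);  A.append(cv2.resize(c['image'][y-60:y+60,x-80:x+80],None,fx=2.5,fy=2.5)[...,::-1])
cv2.imwrite('pics/hov2.png',np.hstack(A))"; python3 go.py
```

```text
t 4.95 p [585.5 -26.1 108.8] yaw 1.8 tilt [-0.004 -0.002] open 54.7 j [-0.44  0.54  0.66  1.6  -0.36  1.12  0.34] f [-0.4 -0.8 -0.8]
586.2,-24,110,1.8 -> [ 2.1  0.8 -1.2] turn -0.0
t 5.05 p [585.8 -27.2 109.7] yaw 1.6 tilt [-0.002 -0.001] open 54.8 j [-0.44  0.54  0.66  1.6  -0.36  1.12  0.34] f [-0.4 -0.5 -1.7]
```

View pics/hov2.png

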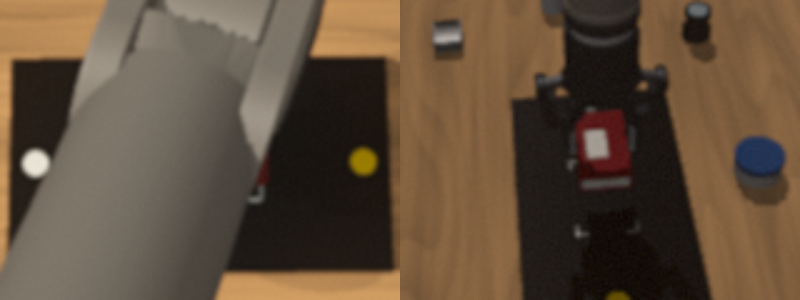

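Call:
carry_out([
  [[45,4,0,15,0],[45,4,0,35,0],[45,4,0,52,0],[45,4,0,63,0],[45,4,0,69,0],[45,4,0,72,0],[45,4,0,74,0],[45,4,0,75,0],[45,4,0,75,0]],
])

```text
clock: 5.8
eef_pos: [0.5875, -0.021, 0.036]
orientation: [[-0.032, 0.999, 0.001], [0.999, 0.032, -0.0], [-0.0, 0.001, -1.0]]
force: [0.8, 1.1, -0.5]
opening: 0.0548
grip_force: 42.9
```

```bash
python3 go.py 586.2,-24,34,1.8; python3 -c "
from m import *
for n in('side',):
    c=robot.capture(n); pickle.dump(c,open(n+'2.pkl','wb'));h=cv2.cvtColor(c['image'],cv2.COLOR_RGB2HSV).astype(int)
    a=blob(masks(c)['red'],(290,180,360,260)); print(a[1],a[2]); print(np.argwhere(a[0])[:,0].max())
    y=a[2][1]+a[2][3]; xs=np.argwhere(a[0]); bot=[(x,xs[xs[:,1]==x][:,0].max()+.5) for x in np.unique(xs[:,1])]
    print(cast(c,bot,.05).round(3).tolist())
    cv2.imwrite('pics/pl.png',cv2.resize(c['image'][170:270,270:380],None,fx=5,fy=5)[...,::-1])"; python3 go.py
```

```text
t 5.8 p [587.5 -21.   36. ] yaw 1.8 tilt [ 0.001 -0.   ] open 54.8 j [-0.42  0.63  0.61  1.67 -0.42  0.98  0.38] f [ 0.8  1.1 -0.5]
586.2,-24,34,1.8 -> [-3.  -1.4  2. ] turn 0.0
[323.65306122 206.1462585 ] [312 194  21  25 294]
218
[[0.559, -0.005], [0.56, -0.043], [0.562, -0.051], [0.565, -0.051], [0.568, -0.055], [0.57, -0.059], [0.573, -0.059], [0.575, -0.066], [0.578, -0.067], [0.581, -0.067], [0.584, -0.067], [0.586, -0.067], [0.589, -0.067], [0.592, -0.068], [0.595, -0.068], [0.598, -0.068], [0.6, -0.068], [0.603, -0.069], [0.606, -0.065], [0.609, -0.065], [0.612, -0.062]]
t 5.85 p [587.6 -20.9  36. ] yaw 1.8 tilt [0.002 0.   ] open 54.8 j [-0.42  0.63  0.61  1.67 -0.42  0.98  0.38] f [ 0.  -0.4 -0.6]
```

View pics/pl.png

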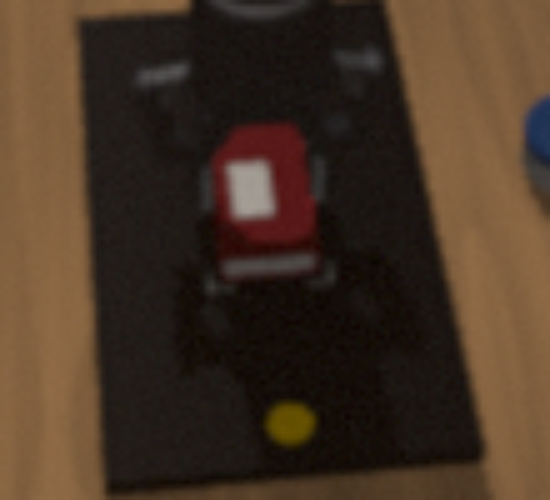

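Call:
carry_out([
  [[45,0,0,1,0],[45,0,0,2,0],[45,0,0,2,0],[62,0,0,2,0],[70,0,0,2,0],[80,0,0,2,0],[80,0,0,0,0],[80,0,0,-25,0],[80,0,0,-60,0],[80,0,0,-95,0],[80,0,0,-100,0]],
])

```text
clock: 6.77
eef_pos: [0.5912, -0.022, 0.1419]
orientation: [[-0.032, 0.999, 0.012], [0.999, 0.032, -0.001], [-0.001, 0.012, -1.0]]
force: [0.9, -0.7, 1.2]
opening: 0.0798
grip_force: 0.0
```

```bash
python3 go.py 573,-366,90,-2.5
```

```text
t 6.77 p [591.2 -22.  141.9] yaw 1.8 tilt [ 0.012 -0.001] open 79.8 j [-0.46  0.51  0.67  1.56 -0.34  1.18  0.32] f [ 0.9 -0.7  1.2]
573,-366,90,-2.5 -> [-343.2  -29.7   51.9] turn 4.3
```

Call:
carry_out([
  [[80,-25,-2,0,0],[80,-60,-5,0,1],[80,-100,-8,0,2],[80,-140,-11,0,3],[80,-180,-14,0,4],[80,-220,-17,10,4],[80,-260,-20,20,4],[80,-300,-23,30,4],[80,-325,-25,40,4],[80,-340,-26,43,4],[80,-343,-26,43,4],[80,-343,-26,43,4]],
])

```text
clock: 7.77
eef_pos: [0.571, -0.3658, 0.0918]
orientation: [[0.04, 0.999, -0.001], [0.999, -0.04, -0.0], [-0.0, -0.001, -1.0]]
force: [-0.2, -0.0, 0.2]
opening: 0.0802
grip_force: 0.0
```

```bash
cat > look.py <<'E'
from m import *
import sys
n0=sys.argv[1]; A=[]
for n in('top','side'):
    c=robot.capture(n); pickle.dump(c,open(n+n0+'.pkl','wb'))
    P=np.array([[.48,-.21,.03],[.48,.16,.03],[.70,-.21,.03],[.70,.16,.03]]); q=proj(c,P); x0,y0=q.min(0).astype(int);x1,y1=q.max(0).astype(int)
    im=c['image'][y0:y1,x0:x1]; A.append(cv2.resize(im,None,fx=300/im.shape[0],fy=300/im.shape[0],interpolation=cv2.INTER_CUBIC))
    m=masks(c); h=cv2.cvtColor(c['image'],cv2.COLOR_RGB2HSV).astype(int)
    a=blob(m['yellow'],(380,190,415,225) if n=='top' else (315,245,340,262))[1]; b=blob(m['white'],(255,195,280,220) if n=='top' else (308,170,326,182))[1]
    ya,wa=cast(c,[a,b],.033)*1000; u=(wa-ya)/np.linalg.norm(wa-ya); v=np.array([u[1],-u[0]]); C=(ya+wa)/2
    print(n,'C',C.round(1),'line deg',np.degrees(np.arctan2(u[1],u[0])).round(1))
    w=(h[...,1]<60)&(h[...,2]>(150 if n=='top' else 110))
    k=(300,190,365,228) if n=='top' else (305,194,342,230)
    r=blob(m['red'],k)[0]; hull=cv2.convexHull(np.argwhere(r)[:,::-1].astype(np.int32)); f=np.zeros(r.shape,np.uint8); cv2.fillConvexPoly(f,hull,1)
    R=rect(c,f>0,.05); d=R[0]-C; print(' register',R,'off x,y on board',(d@v).round(1),(d@u).round(1))
cv2.imwrite('pics/look%s.png'%n0,cv2.cvtColor(np.hstack([A[0],A[1]])[:, :800],cv2.COLOR_RGB2BGR))
E
python3 look.py 3; python3 go.py 573,-366,90,-2.5
```

```text
top C [586.7 -22.8] line deg 91.7
 register (array([586.8, -23.4]), array([ 63. , 103.1]), 'long-axis deg', np.float32(91.4)) off x,y on board 0.1 -0.6
t 7.87 p [ 573.1 -362.5   92.5] yaw -2.0 tilt [0.001 0.002] open 79.6 j [ 0.16  0.74  0.66  1.32 -0.46  1.23  0.81] f [ 0.4  0.4 -0.6]
573,-366,90,-2.5 -> [-3.5  0.   2.5] turn 0.5Traceback (most recent call last):
  File "look.py", line 9, in <module>
    a=blob(m['yellow'],(380,190,415,225) if n=='top' else (315,245,340,262))[1]; b=blob(m['white'],(255,195,280,220) if n=='top' else (308,170,326,182))[1]
      ~~~~^^^^^^^^^^^^^^^^^^^^^^^^^^^^^^^^^^^^^^^^^^^^^^^^^^^^^^^^^^^^^^^^^^
  File "h.py", line 12, in blob
    n,l,s,ce=cv2.connectedComponentsWithStats(k); i=1+np.argmax(s[1:,4]); return (l==i),ce[i],s[i]
                                                      ~~~~~~~~~^^^^^^^^^
    return _wrapfunc(a, 'argmax', axis=axis, out=out, **kwds)
    return bound(*args, **kwds)
ValueError: attempt to get argmax of an empty sequence
```

```bash
python3 -c "
from m import *
c=pickle.load(open('top3.pkl','rb')); cv2.imwrite('pics/l3.png',cv2.resize(c['image'][182:236,290:376],None,fx=8,fy=8,interpolation=cv2.INTER_NEAREST)[...,::-1])"
```

```text
(no output)
```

View pics/l3.png

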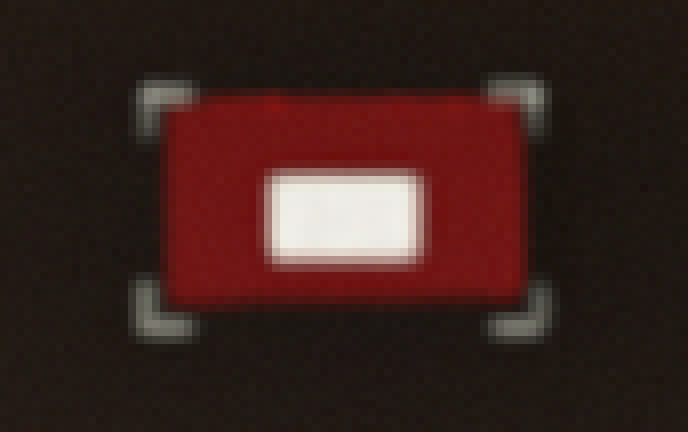

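```bash
python3 -c "
from m import *
c=pickle.load(open('top3.pkl','rb')); r=c['image'][...,0].astype(int)-c['image'][...,1]
for col in (318,333,350):
    p=r[188:225,col]; print(col,p.tolist())
f=lambda x,y:(x/8+290-.5,y/8+182-.5)
print('marks outer mid (z.03)',cast(c,[f(136,82),f(546,82),f(136,340),f(550,338)],.03)*1000)
for row in (200,212):
  print(row,r[row,305:362].tolist())
"
```

```text
318 [7, 7, 6, 6, 8, 33, 73, 94, 93, 90, 89, 91, 92, 91, 91, 90, 92, 92, 90, 91, 91, 91, 93, 92, 92, 92, 92, 91, 92, 91, 84, 66, 38, 12, 6, 6, 7]
333 [7, 8, 7, 4, 8, 30, 69, 91, 92, 93, 90, 91, 93, 96, 84, 44, 13, 1, 2, 1, 2, 2, 2, 2, 1, 13, 34, 64, 91, 96, 82, 56, 25, 9, 7, 7, 8]
350 [7, 7, 8, 3, 6, 23, 60, 89, 94, 91, 92, 90, 91, 91, 91, 91, 91, 92, 92, 93, 94, 91, 92, 93, 93, 93, 92, 93, 93, 90, 76, 47, 19, 5, 3, 3, 6]
marks outer mid (z.03) [[622.48523513  37.35235356]
 [625.25600409 -80.93342062]
 [547.77661462  34.89749352]
 [551.24151559 -82.95993971]]
200 [7, 7, 4, 5, 14, 43, 76, 90, 92, 91, 90, 91, 92, 92, 92, 91, 92, 93, 91, 90, 91, 93, 93, 94, 92, 93, 92, 91, 93, 93, 92, 93, 93, 93, 91, 93, 92, 91, 93, 92, 92, 93, 92, 92, 92, 91, 91, 92, 91, 81, 50, 17, 5, 5, 8, 7, 8]
212 [8, 6, 6, 3, 14, 41, 76, 90, 91, 91, 92, 91, 93, 92, 90, 91, 94, 80, 42, 13, 1, 1, 1, 2, 1, 2, 1, 1, 1, 2, 1, 1, 1, 2, 2, 4, 17, 41, 71, 91, 95, 91, 93, 93, 92, 93, 93, 93, 95, 87, 56, 20, 5, 7, 7, 7, 5]
```

```bash
python3 -c "
from m import *
c=pickle.load(open('top3.pkl','rb'))
print(cast(c,[(332.6,205.9),(333,193.45),(333,219.3),(318,193.35),(350,193.7),(310.1,206),(355.1,206)],.05)*1000, cast(c,[(333,219.3)],.03)*1000)
"; python3 go.py
```

```text
[[588.00445298 -23.54542266]
 [616.37515976 -23.81647271]
 [557.835667   -25.10840386]
 [615.80995801  10.0066613 ]
 [616.70233612 -62.1079653 ]
 [586.57013311  26.92700321]
 [588.98382166 -73.94916098]] [[560.01800376 -25.27314367]]
t 7.87 p [ 573.1 -362.5   92.5] yaw -2.0 tilt [0.001 0.002] open 79.6 j [ 0.16  0.74  0.66  1.32 -0.46  1.23  0.81] f [ 0.4  0.4 -0.6]
```

Register sits in the marks, within 2 mm of the middle. Now picking up the colour target.

Call:
carry_out([
  [[80,2,1,25,0],[80,2,1,50,0],[80,2,1,70,0],[80,2,1,82,0],[80,2,1,87,0],[80,2,1,88,0],[80,2,1,88,0],[30,2,1,88,0],[30,2,1,88,0],[30,2,1,88,0],[30,2,1,88,0],[30,2,1,88,0]],
], grip_force=40)

```text
clock: 8.87
eef_pos: [0.5737, -0.3632, 0.0056]
orientation: [[0.038, 0.999, 0.002], [0.999, -0.038, -0.001], [-0.001, 0.002, -1.0]]
force: [0.7, 0.1, 3.2]
opening: 0.039
grip_force: 41.9
```

Call:
carry_out([
  [[30,0,0,0,0],[30,0,0,0,0],[30,0,0,-10,0],[30,0,0,-30,0],[30,0,0,-60,0],[30,0,0,-90,0],[30,0,0,-110,0],[30,0,0,-110,0],[30,0,0,-110,0],[30,0,0,-110,0]],
])

```text
clock: 9.7
eef_pos: [0.5722, -0.3616, 0.113]
orientation: [[0.038, 0.999, -0.002], [0.999, -0.038, 0.002], [0.002, -0.002, -1.0]]
force: [-0.8, 0.2, -1.5]
opening: 0.0386
grip_force: 41.5
```

```bash
python3 go.py 589.2,-118,105,1.8; python3 -c "
from m import *
c=robot.capture('side'); pickle.dump(c,open('side4.pkl','wb')); cv2.imwrite('pics/l4.png',cv2.resize(c['image'][200:370,250:400],None,fx=3,fy=3)[...,::-1])"; python3 go.py
```

```text
t 9.7 p [ 572.2 -361.6  113. ] yaw -2.2 tilt [-0.002  0.002] open 38.6 j [ 0.16  0.73  0.67  1.3  -0.45  1.27  0.8 ] f [-0.8  0.2 -1.5]
589.2,-118,105,1.8 -> [244.    7.8   8.4] turn -4.0
t 9.75 p [ 571.9 -361.3  112.3] yaw -2.2 tilt [-0.003  0.003] open 38.8 j [ 0.16  0.73  0.67  1.3  -0.45  1.27  0.8 ] f [-0.3  0.2 -0.8]
```

View pics/l4.png

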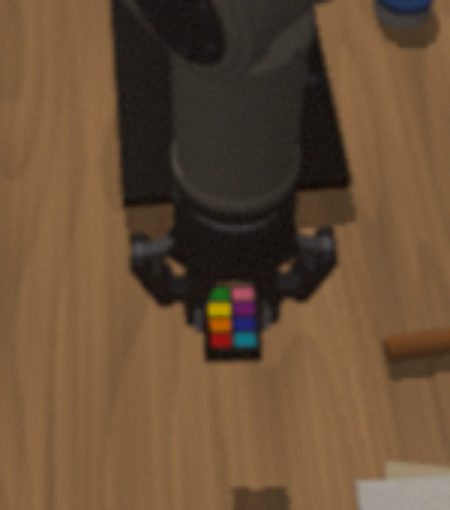

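Call:
carry_out([
  [[30,18,1,0,-1],[30,50,2,0,-2],[30,90,3,5,-3],[30,130,4,10,-4],[30,168,5,15,-4],[30,200,6,20,-4],[30,225,7,20,-4],[30,240,7,20,-4],[30,247,7,20,-4],[30,247,7,20,-4],[30,247,7,20,-4]],
])

```text
clock: 10.67
eef_pos: [0.5886, -0.1169, 0.0935]
orientation: [[-0.031, 1.0, -0.002], [1.0, 0.031, -0.001], [-0.001, -0.002, -1.0]]
force: [-1.3, -0.5, 0.2]
opening: 0.0389
grip_force: 41.5
```

Call:
carry_out([
  [[30,0,0,12,0],[30,0,0,28,0],[30,0,0,42,0],[30,0,0,51,0],[30,0,0,56,0],[30,0,0,58,0],[30,0,0,59,0],[30,0,0,59,0]],
])

```text
clock: 11.33
eef_pos: [0.5898, -0.1168, 0.0358]
orientation: [[-0.031, 1.0, 0.001], [1.0, 0.031, -0.001], [-0.001, 0.001, -1.0]]
force: [0.4, -0.3, -0.1]
opening: 0.0391
grip_force: 41.5
```

```bash
python3 go.py 589,-117.5,34,1.8; python3 -c "
from m import *
c=robot.capture('side'); pickle.dump(c,open('side5.pkl','wb')); cv2.imwrite('pics/l5.png',cv2.resize(c['image'][165:285,270:400],None,fx=4,fy=4)[...,::-1])"; python3 go.py
```

```text
t 11.33 p [ 589.8 -116.8   35.8] yaw 1.8 tilt [ 0.001 -0.001] open 39.1 j [-0.26  0.66  0.63  1.63 -0.44  1.    0.55] f [ 0.4 -0.3 -0.1]
589,-117.5,34,1.8 -> [-0.7 -0.8  1.8] turn -0.0
t 11.38 p [ 590.  -116.3   35.9] yaw 1.8 tilt [ 0.002 -0.   ] open 39.3 j [-0.26  0.66  0.63  1.63 -0.44  1.    0.55] f [0.3 0.2 0.8]
```

View pics/l5.png

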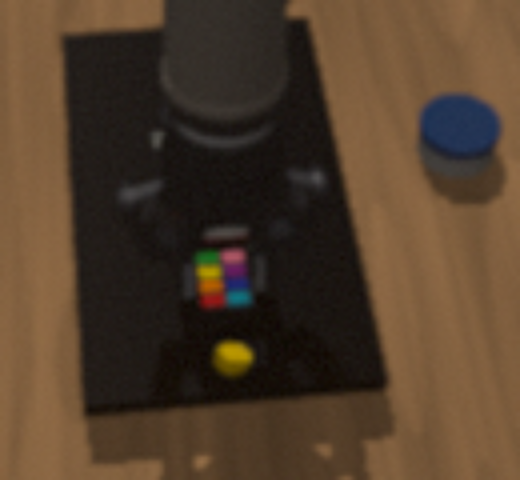

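Call:
carry_out([
  [[30,0,0,1,0],[30,0,0,1.5,0],[30,0,0,1.5,0],[50,0,0,1.5,0],[60,0,0,1.5,0],[70,0,0,0,0],[80,0,0,-3,0],[80,0,0,-30,0],[80,0,0,-65,0],[80,0,0,-95,0],[80,0,0,-100,0],[80,0,0,-100,0]],
])

```text
clock: 12.38
eef_pos: [0.5914, -0.1168, 0.1385]
orientation: [[-0.032, 0.999, 0.007], [0.999, 0.032, -0.001], [-0.001, 0.006, -1.0]]
force: [0.2, 0.1, -0.2]
opening: 0.0799
grip_force: 0.0
```

```bash
python3 go.py 470,150,130,2 393.5,304.5,90,2
```

```text
t 12.38 p [ 591.4 -116.8  138.5] yaw 1.8 tilt [ 0.007 -0.001] open 79.9 j [-0.29  0.55  0.69  1.53 -0.36  1.19  0.49] f [ 0.2  0.1 -0.2]
470,150,130,2 -> [ 270.5 -112.9    7.4] turn -0.2
393.5,304.5,90,2 -> [ 427.5 -184.7   46.8] turn -0.2
```

Call:
carry_out([
  [[80,20,-9,0,0],[80,55,-24,0,0],[80,92,-40,0,0],[80,129,-56,0,0],[80,166,-72,0,0],[80,203,-88,0,0],[80,240,-104,5,0],[80,277,-120,12,0],[80,314,-136,20,0],[80,350,-151,28,0],[80,385,-166,36,0],[80,415,-178,43,0]],
])

```text
clock: 13.38
eef_pos: [0.3947, 0.2954, 0.0904]
orientation: [[-0.035, 0.999, -0.003], [0.999, 0.035, -0.001], [-0.001, -0.003, -1.0]]
force: [0.4, -0.4, -0.7]
opening: 0.0802
grip_force: 0.0
```

Call:
carry_out([
  [[80,11,-4,2,0],[80,12,-5,3,0],[80,12,-5,3,0],[80,12,-5,3,0]],
])

```text
clock: 13.72
eef_pos: [0.3938, 0.3026, 0.089]
orientation: [[-0.029, 1.0, 0.0], [1.0, 0.029, -0.002], [-0.002, 0.0, -1.0]]
force: [0.0, -0.3, -0.1]
opening: 0.0799
grip_force: 0.0
```

```bash
python3 go.py 393.5,304.5,4,2; python3 -c "
from m import *
A=[]
for n,(x0,y0,x1,y1) in(('top',(250,160,420,260)),('side',(280,165,380,275))):
    c=robot.capture(n); pickle.dump(c,open(n+'6.pkl','wb')); im=c['image'][y0:y1,x0:x1]; A.append(cv2.resize(im,None,fx=280/im.shape[0],fy=280/im.shape[0]))
c=pickle.load(open('side6.pkl','rb')); A.append(cv2.resize(c['image'][100:200,200:300],(280,280)))
cv2.imwrite('pics/l6.png',cv2.resize(np.hstack(A),None,fx=.78,fy=.78)[...,::-1])"; python3 go.py 393.5,304.5,4,2
```

```text
t 13.72 p [393.8 302.6  89. ] yaw 1.7 tilt [ 0.    -0.002] open 79.9 j [-1.15  0.37  0.58  1.87 -0.25  0.97 -0.43] f [ 0.  -0.3 -0.1]
393.5,304.5,4,2 -> [ 2.1 -0.3 85. ] turn -0.3
t 13.82 p [394.3 302.6  89.6] yaw 1.6 tilt [ 0.001 -0.001] open 80.3 j [-1.15  0.37  0.59  1.87 -0.25  0.97 -0.43] f [-0.1 -0.  -0.3]
393.5,304.5,4,2 -> [ 2.  -0.8 85.6] turn -0.4
```

View pics/l6.png

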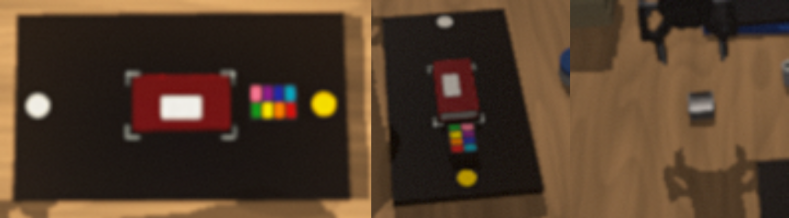

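```bash
cat > meas.py <<'E'
from m import *
import sys
c=pickle.load(open(sys.argv[1],'rb')); m=masks(c); h=cv2.cvtColor(c['image'],cv2.COLOR_RGB2HSV).astype(int)
a=blob(m['yellow'],(386,190,415,225))[1]; b=blob(m['white'],(255,195,280,220))[1]
ya,wa=cast(c,[a,b],.033)*1000; u=(wa-ya)/np.linalg.norm(wa-ya); v=np.array([u[1],-u[0]]); C=(ya+wa)/2
print('C',C.round(1),np.degrees(np.arctan2(u[1],u[0])).round(1))
def rep(n,p): d=np.array(p)-C; print(n,'board x,y',(d@v).round(1),(d@u).round(1))
a=blob((h[...,1]>110)&(h[...,2]>70),(355,185,388,228))[0]; R=rect(c,a,.048); print(R); rep('col',R[0])
w=blob((h[...,1]<90)&(h[...,2]>60),(270,185,310,228))
if w[2][4]>60: R=rect(c,w[0],.048); print(R); rep('grey',R[0])
E
python3 meas.py top6.pkl
```

```text
C [586.7 -22.9] 91.7
(array([ 590.1, -117.5]), array([38., 49.]), 'long-axis deg', np.float32(90.0))
col board x,y 0.5 -94.6
```

```bash
python3 -c "
from m import *
c=pickle.load(open('top0.pkl','rb')); I=c['image'].astype(int)
for r in (285,290,295): print(r,I[r,168:208,0].tolist(),'S',(I[r,168:208,0]-I[r,168:208,2]).tolist())
for x in (180,190): print(x,(I[272:306,x,0]-I[272:306,x,2]).tolist())
for p in (175,176,195,196,197): print(p,cast(c,[(p,290)],.018)*1000,cast(c,[(p,290)],0)*1000)
"
```

```text
285 [191, 189, 189, 188, 189, 177, 134, 79, 48, 49, 60, 78, 87, 91, 106, 131, 143, 148, 166, 190, 203, 207, 222, 236, 242, 242, 230, 172, 100, 73, 88, 108, 114, 116, 116, 115, 116, 136, 173, 191] S [102, 101, 101, 101, 101, 89, 57, 26, 16, 18, 15, 15, 13, 13, 12, 12, 12, 10, 13, 12, 12, 11, 11, 6, 5, 6, 11, 10, 8, 20, 41, 56, 62, 62, 63, 62, 63, 75, 93, 102]
290 [186, 185, 183, 185, 183, 169, 128, 77, 48, 50, 66, 80, 87, 93, 110, 131, 144, 148, 164, 190, 201, 207, 221, 236, 241, 243, 233, 174, 99, 70, 84, 100, 110, 107, 108, 107, 123, 157, 175, 178] S [100, 100, 98, 98, 98, 85, 51, 23, 16, 18, 16, 16, 12, 13, 11, 10, 12, 11, 11, 11, 11, 13, 11, 6, 5, 6, 11, 10, 8, 18, 37, 54, 58, 60, 59, 57, 68, 85, 96, 95]
295 [180, 178, 179, 181, 179, 160, 121, 73, 48, 49, 64, 78, 86, 94, 112, 135, 143, 149, 168, 194, 202, 208, 222, 237, 243, 244, 232, 171, 95, 68, 83, 102, 107, 108, 107, 107, 125, 159, 177, 180] S [97, 96, 96, 98, 95, 77, 46, 21, 16, 17, 17, 14, 13, 13, 12, 12, 11, 11, 12, 12, 11, 13, 12, 5, 6, 6, 10, 9, 8, 18, 37, 53, 59, 60, 59, 58, 68, 85, 95, 96]
180 [107, 110, 109, 109, 109, 109, 110, 105, 74, 31, 11, 10, 13, 13, 14, 14, 12, 13, 12, 13, 14, 14, 14, 13, 10, 8, 16, 47, 82, 96, 98, 98, 99, 100]
190 [107, 108, 109, 108, 108, 109, 109, 102, 65, 18, 9, 10, 11, 11, 11, 11, 12, 12, 11, 13, 10, 11, 12, 12, 9, 11, 28, 67, 90, 96, 97, 98, 98, 100]
175 [[392.00406872 328.21804038]] [[390.5147718  335.28134872]]
176 [[392.06490933 325.94584759]] [[390.57685327 332.96281388]]
195 [[393.22010167 282.80328119]] [[391.7556061  288.94034196]]
196 [[393.28086029 280.53415011]] [[391.81760391 286.62493127]]
197 [[393.34161481 278.26517196]] [[391.87959754 284.30967664]]
```

Call:
carry_out([
  [[80,2.5,0,25,0],[80,2.5,0,50,0],[80,2.5,0,70,0],[80,2.5,0,79,0],[80,2.5,0,83,0],[80,2.5,0,84,0],[80,2.5,0,84,0],[30,2.5,0,84,0],[30,2.5,0,84,0],[30,2.5,0,84,0],[30,2.5,0,84,0],[30,2.5,0,84,0]],
], grip_force=40)

```text
clock: 14.82
eef_pos: [0.3934, 0.3082, 0.0064]
orientation: [[-0.032, 0.999, 0.001], [0.999, 0.032, 0.002], [0.002, 0.001, -1.0]]
force: [-2.2, -1.1, 5.8]
opening: 0.0386
grip_force: 40.4
```

Call:
carry_out([
  [[30,0,0,0,0],[30,0,0,0,0],[30,0,0,-10,0],[30,0,0,-30,0],[30,0,0,-60,0],[30,0,0,-90,0],[30,0,0,-110,0],[30,0,0,-110,0],[30,0,0,-110,0],[30,0,0,-110,0]],
])

```text
clock: 15.65
eef_pos: [0.3918, 0.3072, 0.1147]
orientation: [[-0.032, 0.999, -0.001], [0.999, 0.032, -0.001], [-0.001, -0.001, -1.0]]
force: [-0.7, 0.4, -0.7]
opening: 0.0387
grip_force: 40.2
```

```bash
python3 go.py 583.7,70.3,94,1.8
```

```text
t 15.65 p [391.8 307.2 114.7] yaw 1.8 tilt [-0.001 -0.001] open 38.7 j [-1.18  0.34  0.6   1.84 -0.22  1.03 -0.46] f [-0.7  0.4 -0.7]
583.7,70.3,94,1.8 -> [-242.9  184.2   20.6] turn 0.0
```

Call:
carry_out([
  [[30,-15,11,0,0],[30,-42,32,0,0],[30,-74,56,3,0],[30,-106,81,7,0],[30,-138,105,11,0],[30,-170,129,15,0],[30,-198,151,18,0],[30,-220,168,20,0],[30,-234,178,20,0],[30,-240.5,183,20,0],[30,-240.5,183,20,0],[30,-240.5,183,20,0]],
])

```text
clock: 16.65
eef_pos: [0.582, 0.0739, 0.0941]
orientation: [[-0.032, 0.999, -0.003], [0.999, 0.032, 0.001], [0.001, -0.003, -1.0]]
force: [-0.6, 0.4, -0.3]
opening: 0.0389
grip_force: 40.2
```

Call:
carry_out([
  [[30,0,0,12,0],[30,0,0,28,0],[30,0,0,42,0],[30,0,0,51,0],[30,0,0,56,0],[30,0,0,58,0],[30,0,0,59,0],[30,0,0,59,0]],
])

```text
clock: 17.32
eef_pos: [0.5838, 0.0734, 0.0368]
orientation: [[-0.033, 0.999, 0.002], [0.999, 0.033, 0.0], [0.0, 0.002, -1.0]]
force: [0.2, 0.1, -0.4]
opening: 0.0388
grip_force: 40.2
```

```bash
python3 go.py 583.7,71.5,36,1.8
```

```text
t 17.32 p [583.8  73.4  36.8] yaw 1.9 tilt [0.002 0.   ] open 38.8 j [-0.56  0.62  0.59  1.67 -0.4   0.98  0.21] f [ 0.2  0.1 -0.4]
583.7,71.5,36,1.8 -> [-1.9 -0.2  0.8] turn 0.1
```

Call:
carry_out([
  [[30,0,0,1,0],[30,0,0,1.5,0],[30,0,0,1.5,0],[50,0,0,1.5,0],[60,0,0,1.5,0],[70,0,0,0,0],[80,0,0,-3,0],[80,0,0,-30,0],[80,0,0,-65,0],[80,0,0,-95,0],[80,0,0,-100,0],[80,0,0,-100,0]],
])

```text
clock: 18.32
eef_pos: [0.5856, 0.0728, 0.1395]
orientation: [[-0.032, 0.999, 0.007], [0.999, 0.032, 0.001], [0.001, 0.007, -1.0]]
force: [-0.8, 0.5, 0.4]
opening: 0.0803
grip_force: 0.0
```

```bash
python3 go.py 543,369,100,1.8
```

```text
t 18.32 p [585.6  72.8 139.5] yaw 1.8 tilt [0.007 0.001] open 80.3 j [-0.6   0.51  0.65  1.56 -0.33  1.17  0.15] f [-0.8  0.5  0.4]
543,369,100,1.8 -> [297.4 -33.5  39.5] turn 0.0
```

Call:
carry_out([
  [[80,20,-2,0,0],[80,55,-6,0,0],[80,92,-10,0,0],[80,130,-14,5,0],[80,168,-18,12,0],[80,206,-22,20,0],[80,242,-26,28,0],[80,272,-30,36,0],[80,290,-32,39,0],[80,297,-32,39,0],[80,297,-32,39,0],[80,297,-32,39,0]],
])

```text
clock: 19.32
eef_pos: [0.5422, 0.3668, 0.0966]
orientation: [[-0.031, 1.0, -0.0], [1.0, 0.031, -0.003], [-0.003, -0.0, -1.0]]
force: [0.7, -0.7, -0.2]
opening: 0.0799
grip_force: 0.0
```

```bash
python3 -c "
from m import *
A=[]
for n,(x0,y0,x1,y1) in(('top',(250,160,420,260)),('side',(250,90,370,200))):
    c=robot.capture(n); pickle.dump(c,open(n+'7.pkl','wb')); im=c['image'][y0:y1,x0:x1]; A.append(cv2.resize(im,None,fx=280/im.shape[0],fy=280/im.shape[0]))
cv2.imwrite('pics/l7.png',np.hstack(A)[...,::-1])"; python3 meas.py top7.pkl; python3 go.py 543,369,5,1.8
```

```text
C [586.5 -23. ] 91.8
(array([ 590.1, -117.5]), array([38., 49.]), 'long-axis deg', np.float32(90.0))
col board x,y 0.7 -94.5
(array([583.7,  69.9]), array([42.6, 46.7]), 'long-axis deg', np.float32(92.0))
grey board x,y 0.1 93.0
t 19.42 p [543.3 365.4  97.6] yaw 1.6 tilt [ 0.001 -0.002] open 80.3 j [-0.97  0.67  0.58  1.4  -0.37  1.18 -0.32] f [-0.1 -0.1 -0.7]
543,369,5,1.8 -> [ 3.8 -0.3 92.6] turn -0.2
```

View pics/l7.png

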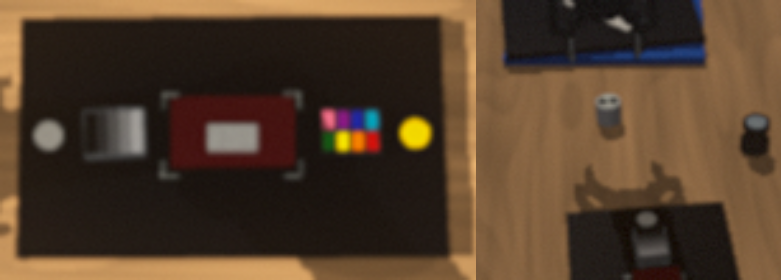

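Call:
carry_out([
  [[80,3,0,25,0],[80,3,0,50,0],[80,3,0,70,0],[80,3,0,82,0],[80,3,0,87,0],[80,3,0,89,0],[80,3,0,89,0],[25,3,0,89,0],[25,3,0,89,0],[25,3,0,89,0],[25,3,0,89,0],[25,3,0,89,0]],
], grip_force=40)

```text
clock: 20.42
eef_pos: [0.5427, 0.3724, 0.0096]
orientation: [[-0.032, 0.999, 0.002], [0.999, 0.032, 0.001], [0.001, 0.002, -1.0]]
force: [-0.2, -0.8, 3.6]
opening: 0.0346
grip_force: 40.2
```

Call:
carry_out([
  [[25,0,0,0,0],[25,0,0,0,0],[25,0,0,-10,0],[25,0,0,-30,0],[25,0,0,-60,0],[25,0,0,-90,0],[25,0,0,-120,0],[25,0,0,-120,0],[25,0,0,-120,0],[25,0,0,-120,0]],
])

```text
clock: 21.25
eef_pos: [0.5407, 0.3715, 0.1274]
orientation: [[-0.032, 0.999, -0.002], [0.999, 0.032, -0.001], [-0.001, -0.002, -1.0]]
force: [0.5, 0.9, -0.8]
opening: 0.0347
grip_force: 40.0
```

```bash
python3 -c "
from h import *
c=robot.capture('side'); cv2.imwrite('pics/l8.png',cv2.resize(c['image'][70:170,250:370],None,fx=4,fy=4)[...,::-1])"; python3 go.py 587.3,-23.5,100,1.8
```

```text
t 21.3 p [540.2 371.3 126.4] yaw 1.8 tilt [-0.004 -0.002] open 34.5 j [-0.98  0.65  0.59  1.36 -0.36  1.24 -0.34] f [ 0.5 -0.4 -2. ]
587.3,-23.5,100,1.8 -> [-396.1   34.6   27. ] turn 0.0
```

View pics/l8.png

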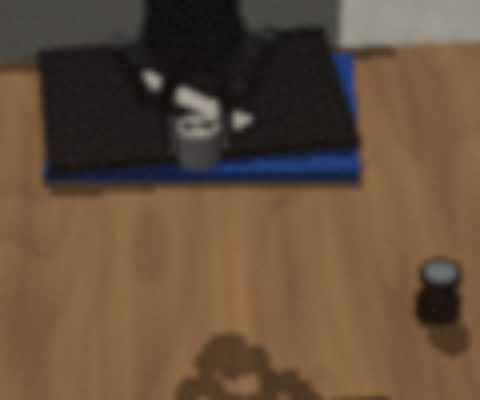

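Call:
carry_out([
  [[25,-20,2,0,0],[25,-55,5,0,0],[25,-95,8,0,0],[25,-135,11,0,0],[25,-175,15,0,0],[25,-215,18,0,0],[25,-255,21,0,0],[25,-295,25,0,0],[25,-330,28,5,0],[25,-360,30,10,0],[25,-382,32,15,0],[25,-395,33,20,0]],
])

```text
clock: 22.3
eef_pos: [0.5855, -0.0268, 0.1064]
orientation: [[-0.026, 1.0, -0.004], [1.0, 0.026, -0.003], [-0.003, -0.004, -1.0]]
force: [0.2, -1.0, -1.9]
opening: 0.0349
grip_force: 40.1
```

Call:
carry_out([
  [[25,0,0,0,0],[25,0,0,5,0],[25,0,0,15,0],[25,0,0,28,0],[25,0,0,38,0],[25,0,0,44,0],[25,0,0,46,0],[25,0,0,47,0],[25,0,0,47,0],[25,0,0,47,0]],
])

```text
clock: 23.13
eef_pos: [0.5878, -0.0219, 0.0619]
orientation: [[-0.032, 0.999, 0.001], [0.999, 0.032, -0.0], [-0.0, 0.001, -1.0]]
force: [0.5, -0.0, -1.6]
opening: 0.0346
grip_force: 40.1
```

```bash
python3 -c "
from h import *
c=robot.capture('side'); cv2.imwrite('pics/l9.png',cv2.resize(c['image'][170:270,270:390],None,fx=5,fy=5)[...,::-1])"; python3 go.py 587.5,-22.5,58,1.8
```

```text
t 23.18 p [587.9 -22.   62. ] yaw 1.8 tilt [ 0.001 -0.   ] open 34.5 j [-0.42  0.59  0.62  1.65 -0.39  1.03  0.36] f [ 0.8 -0.4 -0.5]
587.5,-22.5,58,1.8 -> [-0.5 -0.4  4. ] turn 0.0
```

View pics/l9.png

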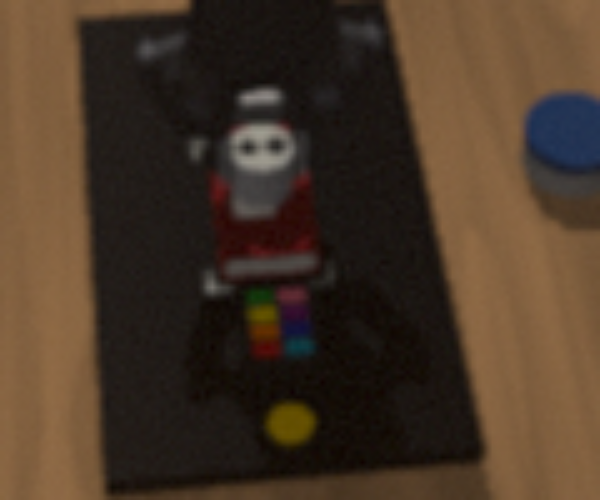

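Call:
carry_out([
  [[25,0,0,1,0],[25,0,0,1.7,0],[25,0,0,1.7,0],[25,0,0,1.7,0]],
])

```text
clock: 23.52
eef_pos: [0.5873, -0.0219, 0.0597]
orientation: [[-0.032, 0.999, 0.0], [0.999, 0.032, 0.0], [0.0, 0.0, -1.0]]
force: [-0.4, 0.3, -1.3]
opening: 0.0349
grip_force: 40.1
```

Call:
carry_out([
  [[25,0,0,0.4,0],[25,0,0,0.7,0],[25,0,0,0.7,0],[25,0,0,0.7,0]],
])

```text
clock: 23.85
eef_pos: [0.5874, -0.0219, 0.0596]
orientation: [[-0.032, 0.999, 0.0], [0.999, 0.032, 0.0], [0.0, 0.0, -1.0]]
force: [-2.1, 0.1, 5.5]
opening: 0.0348
grip_force: 40.6
```

Contact (5.5 N). Releasing gently, then lifting away to one side.

Call:
carry_out([
  [[38,0,0,0,0],[42,0,0,0,0],[50,0,0,0,0],[60,0,0,0,0],[60,0,0,-10,0],[60,0,0,-30,0],[60,0,0,-60,0],[60,0,0,-95,0],[60,0,0,-120,0],[60,0,0,-120,0]],
])

```text
clock: 24.68
eef_pos: [0.5915, -0.0232, 0.1862]
orientation: [[-0.032, 0.999, 0.013], [0.999, 0.032, -0.001], [-0.001, 0.013, -1.0]]
force: [-0.1, 0.2, 0.5]
opening: 0.06
grip_force: 0.0
```

Call:
carry_out([
  [[60,30,-10,0,0],[60,70,-25,0,0],[60,110,-40,0,0],[60,150,-55,0,0],[60,190,-70,0,0],[60,225,-85,0,0],[60,260,-100,0,0],[60,290,-110,0,0],[60,300,-110,0,0],[60,300,-110,0,0]],
])

```text
clock: 25.52
eef_pos: [0.4661, 0.279, 0.1788]
orientation: [[-0.04, 0.999, -0.001], [0.999, 0.04, 0.002], [0.002, -0.0, -1.0]]
force: [0.3, -0.6, -0.5]
opening: 0.0602
grip_force: 0.0
```

```bash
python3 -c "
from m import *
A=[]
for n,(x0,y0,x1,y1) in(('top',(190,110,500,260)),('side',(250,90,450,340))):
    c=robot.capture(n); pickle.dump(c,open(n+'9.pkl','wb')); im=c['image'][y0:y1,x0:x1]; A.append(cv2.resize(im,None,fx=255/im.shape[0],fy=255/im.shape[0]))
    if n=='top':
        h=cv2.cvtColor(c['image'],cv2.COLOR_RGB2HSV).astype(int); q=(int(v) for v in proj(c,[.588,-.0236,.082])[0]); px=list(q)
        a=blob((h[...,1]<70)&(h[...,2]>110),(px[0]-14,px[1]-14,px[0]+15,px[1]+9))
        hl=cv2.convexHull(np.argwhere(a[0])[:,::-1].astype(np.int32)); e=cv2.minEnclosingCircle(hl); print(px,e,cast(c,[e[0]],.082)*1000)
cv2.imwrite('pics/l10.png',np.hstack(A)[...,::-1])"; python3 meas.py top9.pkl; python3 go.py
```

```text
[332, 203] ((332.5, 206.11538696289062), 9.803646087646484) [[582.90298423 -23.13535521]]
C [586.7 -22.9] 91.7
(array([ 590.1, -117.5]), array([38., 49.]), 'long-axis deg', np.float32(90.0))
col board x,y 0.5 -94.6
(array([583.7,  71. ]), array([47. , 53.8]), 'long-axis deg', np.float32(92.5))
grey board x,y -0.2 94.0
t 25.62 p [468.5 273.  179. ] yaw 1.8 tilt [ 0.001 -0.002] open 60.1 j [-1.02  0.37  0.61  1.64 -0.22  1.21 -0.33] f [-0.1 -1.1 -0.5]
```

View pics/l10.png

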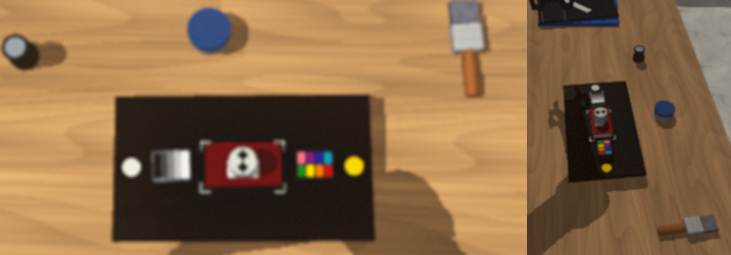

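```bash
python3 -c "
from bench import robot
print(robot.sign_off())"
```

```text
the job is handed in; nothing more can be done
None
```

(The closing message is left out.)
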